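# Hold the one good lid over its canister

### The arm

A 6-joint arm with a two-finger parallel gripper is mounted at the origin on a cart in front of the work surface, level with it; the furniture and walls round the work are solid. World frame = base frame: x ahead of the robot, y to its left, z up, the work surface at z = 0. Lengths are in mm, angles in rad, forces in N, time in s.
With the tool pointing down it reaches from about 275 to 1000 mm from the base axis. Payload 8.4 kg.
Tool frame: the origin (TCP) lies between the finger pads; the fingertips stand 22 mm ahead of it and the grasp point (between the pads) lies 3 mm ahead of it; z points along the fingers, y is the line along which they close (so a half turn about z gives the same grasp; the last joint's range is limited). The gripper opens to 85 mm and grips with 20 to 120 N. Pads are 22 mm wide; open, the fingers measure 114 mm over their backs; the gripper's body (76 mm by 85 mm) begins 54 mm behind the grasp point. The pads swing forward as they close: fully open they stand 13 mm farther back than shut.
Start: joints at [-1.221, 0.353, 1.633, -0, 1.155, -0.002], TCP at [215.366, -586.724, 253.281] pointing down, gripper open.
Joint ranges: [-2.63, 2.63], [-0.92, 2.1], [0.06, 2.66], [-1.3, 4.44], [0, 2.69], [-3.02, 3.02]. Speed limits (rad/s): [2.22, 2.22, 2.79, 3.14, 3.14, 3.14].

### API

Orientations are given as [roll, pitch, yaw] about the fixed x, y, z axes, in that order (R = Rz(yaw) Ry(pitch) Rx(roll)).
In Python, from rig import r, grab_frame gives the robot as it stands.
- The arm moves only by the shell command python3 -m inch 'ROWS' [FORCE]. ROWS is JSON, a list of rows, each a list of 7 numbers: the turn, a rotation vector about the tool's x, y, z as a fraction of full scale, then the shift along the tool's x, y, z as a fraction of full scale, then the closure, from 0 (fully open) to 1 (shut). In form: [[rx, ry, rz, dx, dy, dz, fingers], ...]. A call has 1 to 8 rows; each row shifts and turns the commanded pose from where the row before left it, along the tool's axes as they then stand; what a row does not reach is not made up. Full scale, the value 1, is 2.5 cm for a shift and pi rad for a turn. A row lasts 1/12 s, in which the tool goes at most 41.7 mm and 7.16 degrees, less where a joint would pass 70% of its speed; a pose out of reach is approached as far as the arm can. A call with a number of a shift or a turn outside -1 to 1 is refused whole. A call with a gripper value outside its range is refused whole. The fingers move at their own pace and stop on an object; FORCE is the grip in N (left out, the last holds). Time passes only in rows, so rows that do not move let the fingers close. It gives the time, the measured TCP pose, the force, the opening and the grip force at its end, in the units of the state.
- r.sense(): the state, without advancing time (a new reading comes with each control period).
- grab_frame(name): name is "scene" or "top" or "wrist"; returns a dict with "pixels" (400x640x3 uint8, red, green, blue), "z_map" (400x640 float32, mm along the optical axis (not along the pixel's ray), 0 where there is no reading), "vertical_fov" (degrees; the focal length in pixels is half the picture's height over the tangent of half this angle, whatever the lens; pixels are square), "cx", "cy" (the principal point, pixels), "cam_to_world" (4x4, takes a point from camera to world coordinates). Camera axes: x right, y down, z forward; pixel columns grow to the right and rows downward; lengths in mm; the calibration is good to about 2 mm. The wrist camera is an equidistant fisheye: a pixel r from the principal point sees the ray r / f radians off the axis. A picture is of the moment at which its call begins.
- r.sign_off(): hands the job in; it is judged then, once.
The state is a dict: "clock": time; "qpos": joint angles; "qvel": joint speeds; "joint_efforts": joint torques, N m; "eef_pos": TCP position; "tcp_rot": TCP orientation; "contact_force": force on the tool from outside, world axes, zero at the start; "wrist_torque": the same for the moment, N m; "opening": opening from 0.0 (shut) to 1.0 (fully open); "grasp_force": force on a finger pad.
Only numpy, scipy, OpenCV 4.12 (cv2) and the standard library are available. Lean on these libraries where they do the work, as an engineer would, in place of code of your own. Each camera call takes 0.05 s, during which the arm holds its last target. There are 200 camera calls.

### The job

One of the three wooden lids on the chopping board is whole; the others are misfits, one with a broken-off corner and one too short for the canister. Pick up the whole lid, carry it over the row of jars in the tray and hold it level above the open purple canister, centred and squared up with it, with about 2 cm of air between the canister's rim and the underside of the lid's white plug; finish while holding it there. The lid must never touch the canister, and leave the canister, the other two lids and the jars as they stand.

Things in the scene. Friction and masses are not known exactly. Their poses are not given: they have to be found in the camera images.
- lid_whole_centre (a point): The whole lid: slab 112 x 82 mm with all four corners, plug 90 x 60 mm. Origin mid-length, mid-width and half-way up its 51 mm height; x along length and handle, z up. Plug underneath 8.5 mm thick, slab top 8.5 mm below origin; dark bar handle on two posts, 60 (x) x 18 (y) x 18 mm, centre 16.5 mm above origin, 16 mm gap under it. Lies flat on the board. 0.13 to 0.25 kg.
- lid_chipped_centre (a point): The misfit with a large corner (about 52 x 42 mm, at its +x +y end) broken off; otherwise built like the whole lid, with the same origin, axes and handle.
- lid_short_centre (a point): The misfit that is too short: slab 76 x 82 mm, plug 60 x 60 mm; otherwise built like the whole lid, with the same origin, axes and handle.
- canister_mouth (a point): Open purple box-shaped canister, loose, 0.7 kg, 106 mm (x) x 76 mm (y) x 70 mm high outside, walls 5 mm, blank paper labels on its long sides. Origin: centre of the mouth, in the plane of the rim; x = along its long side, z = up. The lid fits either way round (a half turn makes no difference).
- tray_centre (a point): Low fixed wooden tray 250 mm (x) x 70 mm (y) x 20 mm high that stands across the way between board and canister and holds four jars in a row along its x. Origin: its centre at the rim, 20 mm above the worktop.
- jar_a_centre (a point): Glass spice jar with dark cap and blue-white label, 41 mm across, 105 mm tall, standing loose on the tray's 5 mm floor; origin half-way up, z = up.
- jar_b_centre (a point): Shaker with grey domed top, 44 mm across, 90 mm tall, standing loose on the tray's 5 mm floor; origin half-way up, z = up.
- jar_c_centre (a point): Glass spice jar with dark cap and dark label, 41 mm across, 105 mm tall, standing loose on the tray's 5 mm floor; origin half-way up, z = up.
- jar_d_centre (a point): Small red-brown tin, 57 mm across, 72 mm tall, standing loose on the tray's 5 mm floor; origin half-way up, z = up.
There are look-alikes about, which are no part of the job. Leave any green look-alike of the part that bears lid_whole_centre alone.

How it is judged:
By the outcome, as a careful person would: the job done as asked, in the order asked, and still so for the second after the job is handed in, while the arm keeps its last pose, push and grip.
It also fails if it takes over 40 s, if anything falls off the work surface, if the arm or the gripper's body presses on something with over 40 N, if the wrist force passes 120 N, or if a joint passes its speed limit or range.

## Working session

There is one attempt and no reset: what is moved stays moved. The work goes in short steps, Python scripts to look and compute and a shell command to move; the robot and the scene stay as the last step left them, time stands still between calls to the robot, and variables do not carry over. Pictures are saved under pics/ and viewed, at most 10 in all, crops included, and the job is handed in when it is done.

```bash
mkdir -p pics; cat > h.py <<'E'
import numpy as np,cv2
from rig import r,grab_frame
def K(f):
    return 200/np.tan(np.radians(f["vertical_fov"])/2)
def world(f):
    z=f["z_map"];v,u=np.mgrid[:400,:640];F=K(f)
    p=np.stack([(u-f["cx"])/F*z,(v-f["cy"])/F*z,z,np.ones_like(z)],-1)
    w=p@np.array(f["cam_to_world"]).T
    w[z==0]=np.nan
    return w[...,:3]
E
python3 - <<'E'
from h import *
for n in("top","scene"):
    f=grab_frame(n);cv2.imwrite(f"pics/{n}.png",f["pixels"][...,::-1]);np.savez(f"/tmp/{n}.npz",**f)
    print(n,K(f),np.round(f["cam_to_world"],3).tolist(),(f["z_map"]>0).mean())
print(r.sense())
E
```

```text
top 519.4215486081827 [[0.169, -0.861, 0.48, -377.547], [-0.986, -0.146, 0.086, -29.602], [-0.004, -0.487, -0.873, 1639.803], [0.0, 0.0, 0.0, 1.0]] 0.9961328125
scene 417.34738918720086 [[0.806, -0.228, 0.546, -238.477], [-0.591, -0.323, 0.739, -833.979], [0.008, -0.919, -0.395, 582.794], [0.0, 0.0, 0.0, 1.0]] 0.99600390625
{'clock': 0.1, 'qpos': array([-1.22137085e+00,  3.53636385e-01,  1.63402065e+00,  3.53144694e-05,
        1.15519162e+00, -2.41448951e-03]), 'qvel': array([-3.37623485e-04,  4.42310900e-05, -2.52465429e-03,  6.13683355e-04,
       -1.14841296e-03,  5.70640810e-05]), 'joint_efforts': array([ 1.56602666e-03, -6.06351542e+01, -3.42817891e+01,  1.66478471e-04,
        4.06037507e-03, -1.91855798e-05]), 'eef_pos': array([ 215.26310144, -586.35773324,  252.6175578 ]), 'tcp_rot': array([-3.14033673e+00, -3.53228122e-05,  3.51825667e-01]), 'contact_force': array([-0.41513347,  0.12504311, -0.38276646]), 'wrist_torque': array([-0.04936207,  0.02139731, -0.02224199]), 'grasp_force': 0.0, 'opening': 1.002567953533837}
```

View pics/top.png

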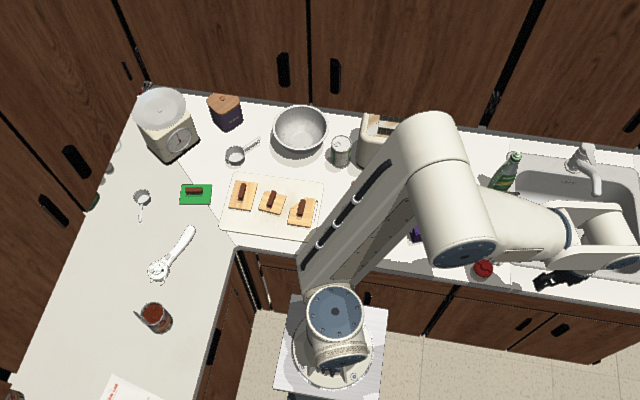

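View pics/scene.png

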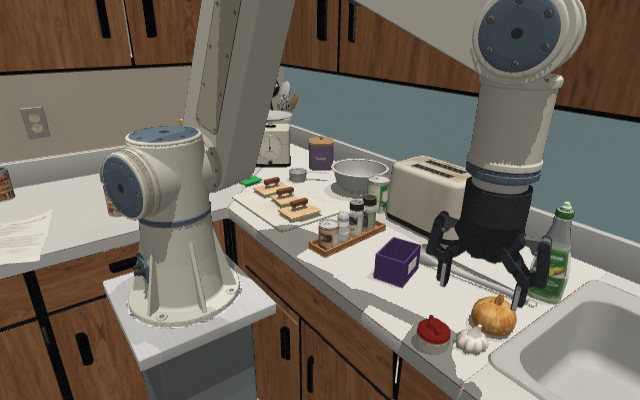

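The top view shows the three lids at about (243,194), (272,202) and (302,211), and the green decoy at (195,193). The arm hides the canister there, but the scene view shows it at (398,262), with the tray and jars at (348,235).

```bash
python3 - <<'E'
from h import *
T=dict(np.load("/tmp/top.npz"));S=dict(np.load("/tmp/scene.npz"))
a=cv2.resize(T["pixels"][165:245,215:325],(770,560)[:2],interpolation=cv2.INTER_CUBIC)
cv2.imwrite("pics/c1.png",a[...,::-1])
b=cv2.resize(S["pixels"][165:295,225:425],(800,520),interpolation=cv2.INTER_CUBIC)
cv2.imwrite("pics/c2.png",b[...,::-1])
w=world(T);p=T["pixels"].astype(int)
hsv=cv2.cvtColor(T["pixels"],cv2.COLOR_RGB2HSV)
# slab tops by height & region
reg=np.zeros((400,640),bool);reg[165:245,220:325]=1
print("board z",np.nanmedian(w[222:228,240:260,2]))
zb=np.nanmedian(w[222:228,240:260,2])
print(np.percentile(w[reg][:,2],[5,50,90,95,99,100]))
m=(reg&(w[...,2]>zb+12)).astype(np.uint8)
n,l,st,c=cv2.connectedComponentsWithStats(m)
for i in range(1,n):
    if st[i,4]<60: continue
    q=w[l==i]; s=q[(q[:,2]<zb+38)]; h=q[q[:,2]>zb+42]
    for nm,k in(("slab",s),("handle",h)):
        if len(k)>5:
            rr=cv2.minAreaRect(k[:,:2].astype(np.float32));print(c[i].round(),nm,len(k),np.round(rr[0],1),np.round(rr[1],1),round(rr[2],1),"z",np.median(k[:,2]).round(1))
# canister in scene
w=world(S);hsv=cv2.cvtColor(S["pixels"],cv2.COLOR_RGB2HSV)
m=((hsv[...,0]>120)&(hsv[...,0]<150)&(hsv[...,1]>90));m[:225]=0
q=w[m];print("pur",m.sum(),np.percentile(q[:,2],[1,50,99]))
k=q[q[:,2]>np.percentile(q[:,2],99)-6];rr=cv2.minAreaRect(k[:,:2].astype(np.float32));print(rr,len(k))
E
```

```text
board z 11.277638704951414
[nan nan nan nan nan nan]
[242. 195.] slab 482 [467.5 399.4] [114.8  83.5] 1.9 z 28.5
[242. 195.] handle 83 [469.7 399.1] [63.7 19.6] 0.7 z 60.5
[272. 202.] slab 316 [457.1 291.4] [82.5 78.2] 84.8 z 28.2
[272. 202.] handle 81 [457.2 291. ] [18.7 61.2] 83.8 z 60.8
[302. 212.] slab 434 [440.7 181.3] [ 82.  116.4] 89.0 z 28.6
[302. 212.] handle 80 [439.6 181.3] [67.8 18.4] 2.4 z 60.6
[318. 236.] handle 243 [144.   72.5] [59.4 47.7] 18.8 z 482.9
pur 1728 [nan nan nan]
((0.0, 0.0), (0.0, 0.0), 0.0) 0
```

View pics/c1.png

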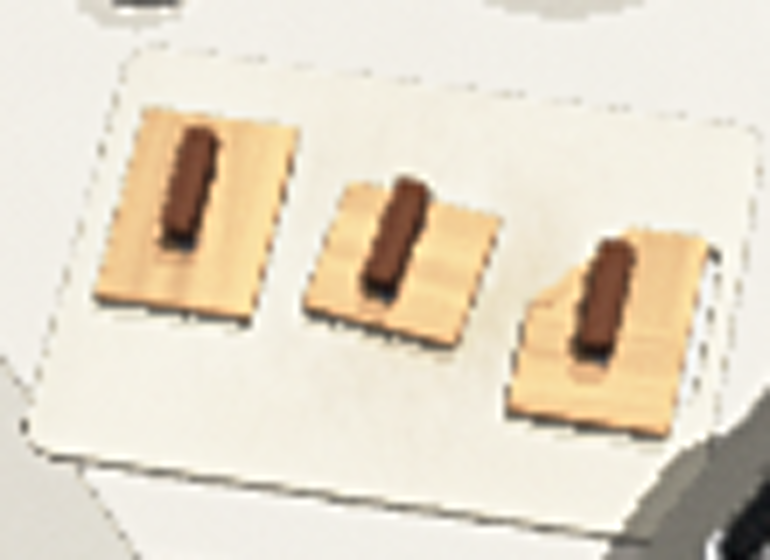

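View pics/c2.png

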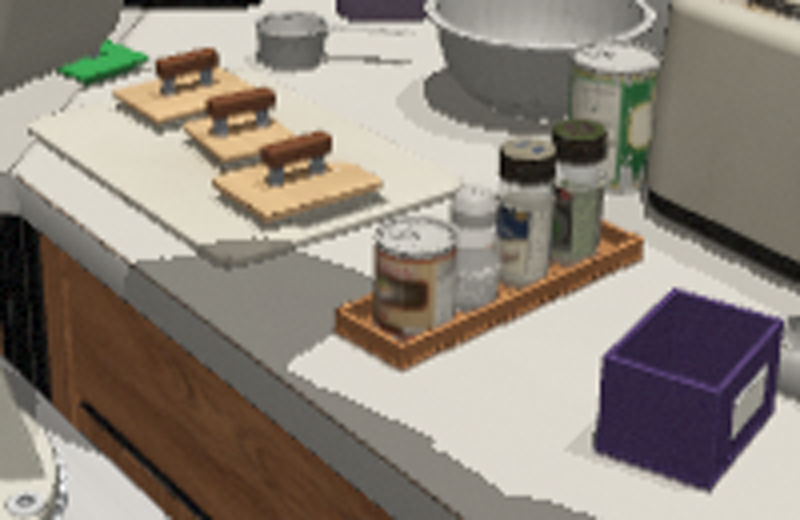

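The leftmost lid at (243,194) has all four corners. The middle one is short and the right one is chipped. The canister's rim is in plain view in the scene picture, right of the jars. Next I measure the canister, the tray and the jar heights.

```bash
cat > can.py <<'E'
from h import *
def can(f,zlo=63,zhi=76,box=None):
    w=world(f);hsv=cv2.cvtColor(f["pixels"],cv2.COLOR_RGB2HSV)
    m=((hsv[...,0]>115)&(hsv[...,0]<155)&(hsv[...,1]>70))&np.isfinite(w[...,2])&(w[...,0]>250)&(w[...,0]<650)&(w[...,1]<0)&(w[...,1]>-400)
    q=w[m];print("purple",m.sum(),np.percentile(q[:,2],[1,50,99]).round(1))
    k=q[(q[:,2]>zlo)&(q[:,2]<zhi)]
    print(len(k),cv2.minAreaRect(k[:,:2].astype(np.float32)))
    return w,m
E
python3 - <<'E'
from can import *
S=dict(np.load("/tmp/scene.npz"))
w,m=can(S)
p=S["pixels"].astype(int)
# wood tray + jars: points by height in between
ok=np.isfinite(w[...,2])
reg=np.zeros_like(ok);reg[190:262,305:390]=1
t=reg&ok&(w[...,2]>12)&(w[...,2]<25)&(w[...,1]>-200)&(w[...,1]<130)&(w[...,0]<560)&(w[...,0]>200)
hs=cv2.cvtColor(S["pixels"],cv2.COLOR_RGB2HSV)
t&=(hs[...,1]>100)
print("tray",t.sum(),cv2.minAreaRect(w[t][:,:2].astype(np.float32)))
j=reg&ok&(w[...,2]>65)&(w[...,2]<130)&(w[...,1]>-200)&(w[...,1]<130)&(w[...,0]<600)&(w[...,0]>200)
n,l,st,c=cv2.connectedComponentsWithStats(j.astype(np.uint8))
for i in range(1,n):
    q=w[l==i]
    if len(q)>20: print(c[i].round(),len(q),q.min(0).round(),q.max(0).round())
E
```

```text
purple 1664 [-299.    43.6  438.9]
303 ((454.56689453125, -236.39572143554688), (107.2174072265625, 75.62515258789062), 20.959157943725586)
tray 313 ((431.88433837890625, -63.9046630859375), (175.7793426513672, 202.9225616455078), 57.770626068115234)
[351. 213.] 866 [364. -65.  65.] [576.   1. 112.]
```

```bash
python3 -m inch '[[0,0,0.035,0,0,0,0.4],[0,0,0.035,0,0,0,0.4],[0,0,0.035,0,0,0,0.4],[0,0,0,0.275,-0.98,0,0.4],[0,0,0,0.275,-0.98,0,0.4],[0,0,0,0.275,-0.98,0,0.4],[0,0,0,0.275,-0.98,0,0.4],[0,0,0,0.275,-0.98,0,0.4]]' 40
python3 -m inch '[[0,0,0,0.275,-0.98,0,0.4],[0,0,0,0.275,-0.98,0,0.4],[0,0,0,0.275,-0.98,0,0.4],[0,0,0,0.275,-0.98,0,0.4],[0,0,0,0.275,-0.98,0,0.4],[0,0,0,0.275,-0.98,0,0.4],[0,0,0,0.275,-0.98,0,0.4],[0,0,0,0.275,-0.98,0,0.4]]'
```

```text
clock: 0.77
eef_pos: [247.0, -462.1, 252.9]
tcp_rot: [-3.141, 0.0, 0.022]
contact_force: [0.3, 0.8, -0.3]
opening: 0.601
grasp_force: 0.0
clock: 1.43
eef_pos: [297.6, -265.0, 253.1]
tcp_rot: [-3.141, 0.0, 0.022]
contact_force: [0.6, -0.4, -0.6]
opening: 0.604
grasp_force: 0.0
```

```bash
python3 -m inch '[[0,0,0,0.275,-0.98,0,0.4],[0,0,0,0.275,-0.98,0,0.4],[0,0,0,0.275,-0.98,0,0.4],[0,0,0,0.275,-0.98,0,0.4],[0,0,0,0.275,-0.98,0,0.4],[0,0,0,0.275,-0.98,0,0.4],[0,0,0,0.275,-0.98,0,0.4],[0,0,0,0.275,-0.98,0,0.4]]'
python3 -m inch '[[0,0,0,0.275,-0.98,0,0.4],[0,0,0,0.275,-0.98,0,0.4],[0,0,0,0.275,-0.98,0,0.4],[0,0,0,0.275,-0.98,0,0.4],[0,0,0,0.275,-0.98,0,0.4],[0,0,0,0.275,-0.98,0,0.4],[0,0,0,0.275,-0.98,0,0.4],[0,0,0,0.275,-0.98,0,0.4]]'
python3 -m inch '[[0,0,0,0.275,-0.98,0,0.4],[0,0,0,0.275,-0.98,0,0.4],[0,0,0,0.275,-0.98,0,0.4],[0,0,0,0.275,-0.98,0.5,0.4],[0,0,0,0.275,-0.98,0.5,0.4],[0,0,0,0.275,-0.98,0.5,0.4],[0,0,0,0.275,-0.98,0.5,0.4],[0,0,0,0,0,0,0.4]]'
python3 - <<'E'
from can import *
for n in("top","scene","wrist"):
    f=grab_frame(n);np.savez(f"/tmp/{n}2.npz",**f);cv2.imwrite(f"pics/{n}2.png",f["pixels"][...,::-1])
    if n!="wrist": can(f)
print(r.sense()["eef_pos"],r.sense()["qpos"])
E
```

```text
clock: 2.1
eef_pos: [348.3, -67.9, 253.2]
tcp_rot: [3.142, 0.0, 0.022]
contact_force: [0.9, -0.7, 0.5]
opening: 0.602
grasp_force: 0.0
clock: 2.77
eef_pos: [399.0, 129.3, 253.1]
tcp_rot: [3.141, 0.0, 0.022]
contact_force: [0.3, -0.8, -0.8]
opening: 0.6
grasp_force: 0.0
clock: 3.43
eef_pos: [443.5, 303.5, 200.9]
tcp_rot: [-3.142, 0.002, 0.023]
contact_force: [-0.2, 0.7, -0.2]
opening: 0.601
grasp_force: 0.0
purple 1041 [-493.4   43.3  865.2]
149 ((455.6380920410156, -229.3970947265625), (108.8800277709961, 76.54650115966797), 19.56619644165039)
purple 1813 [-349.3   45.5  596. ]
303 ((454.6934814453125, -235.83694458007812), (108.99617004394531, 75.39034271240234), 21.184541702270508)
[442.95349156 300.02757487 202.91236912] [ 5.92688357e-01  2.71450137e-01  1.87376067e+00 -2.79020138e-04
  9.97975123e-01  2.14100928e+00]
```

View pics/wrist2.png

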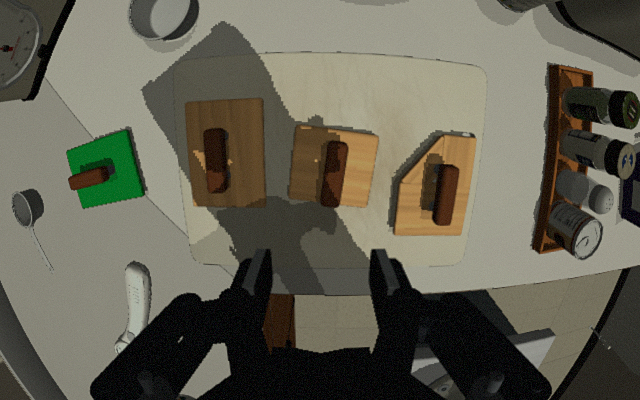

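View pics/top2.png

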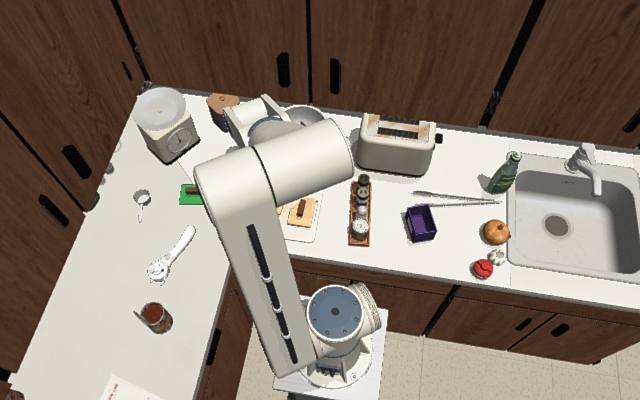

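The wrist view confirms the whole lid at (225,155), with its handle at (216,160). The top view now shows the canister at (421,222), clear of the arm. I'll measure both more precisely.

```bash
cat >> h.py <<'E'
def wworld(f):
    z=f["z_map"];v,u=np.mgrid[:400,:640];F=K(f)
    x=(u-f["cx"])/F;y=(v-f["cy"])/F;t=np.hypot(x,y)+1e-9;k=np.tan(np.minimum(t,1.5))/t
    w=np.stack([x*k*z,y*k*z,z,np.ones_like(z)],-1)@np.array(f["cam_to_world"]).T
    w[(z==0)|(t>1.45)]=np.nan
    return w[...,:3]
E
python3 - <<'E'
from h import *
f=dict(np.load("/tmp/wrist2.npz"));w=wworld(f);print(K(f),np.round(f["cam_to_world"],2).tolist())
print("board z",np.nanmedian(w[70:90,300:340,2]),"table",np.nanmedian(w[220:240,500:520,2]))
zz=np.nan_to_num(w[...,2])
reg=np.zeros((400,640),bool);reg[90:215,175:275]=1
for nm,a,b in(("slab",23,36),("handle",56,70)):
    k=w[reg&(zz>a)&(zz<b)];rr=cv2.minAreaRect(k[:,:2].astype(np.float32));print(nm,len(k),np.round(rr[0],1),np.round(rr[1],1),round(rr[2],1),np.median(k[:,2]).round(1),np.round((k.min(0)+k.max(0))/2,1))
# canister rim in top & scene: threshold on height all points near
for n in("top2","scene2"):
    f=dict(np.load(f"/tmp/{n}.npz"));w=world(f);zz=np.nan_to_num(w[...,2])
    m=(zz>62)&(zz<78)&(np.hypot(w[...,0]-455,w[...,1]+233)<75)
    k=w[m];rr=cv2.minAreaRect(k[:,:2].astype(np.float32));print(n,m.sum(),rr,np.percentile(k[:,2],[50,95,99]))
    # bench points nearby
    m=(np.abs(zz)<15)&(np.hypot(w[...,0]-455,w[...,1]+233)<150);print("bench",np.median(zz[m]))
E
```

```text
309.70691628693146 [[0.02, -0.95, -0.33, 527.58], [-1.0, -0.02, -0.01, 303.88], [0.0, 0.33, -0.95, 323.23], [0.0, 0.0, 0.0, 1.0]]
board z 10.08016246415741 table 0.36833368354010076
slab 6805 [470.1 398.6] [112.4  82.6] 0.6 28.0 [470.1 398.7  29.4]
handle 1201 [470.2 398.6] [60.5 18.4] 0.4 61.5 [470.2 398.7  60. ]
top2 188 ((456.8457946777344, -229.62088012695312), (110.59956359863281, 77.01902770996094), 20.547571182250977) [68.23719054 74.44763703 76.32202812]
bench 0.39344709166743996
scene2 351 ((454.56976318359375, -234.3225860595703), (109.40605163574219, 78.23519134521484), 20.748321533203125) [68.15773614 71.27406495 71.99707834]
bench 0.6435735316998716
```

```bash
python3 -m inch '[[0,0,0.004,0,0,0,0.4],[0,0,0,0.22,-0.79,0,0.4],[0,0,0,0.22,-0.79,0.6,0.4],[0,0,0,0.22,-0.79,0.6,0.4],[0,0,0,0.22,-0.79,0.8,0.4],[0,0,0,0.22,-0.79,0.8,0.4],[0,0,0,0,0,0.8,0.4],[0,0,0,0,0,0,0.4]]'
python3 -m inch '[[0,0,0,0,0,0,0.4]]'
python3 - <<'E'
from h import *
f=grab_frame("wrist");w=wworld(f);zz=np.nan_to_num(w[...,2]);s=r.sense();print(s["eef_pos"],s["tcp_rot"])
m0=(np.hypot(w[...,0]-470,w[...,1]-399)<78)
for nm,a,b in(("slab",23,33),("handle",57,66)):
    m=m0&(zz>a)&(zz<b)
    if nm=="handle": m&=np.hypot(w[...,0]-470,w[...,1]-399)<36
    k=w[m];rr=cv2.minAreaRect(k[:,:2].astype(np.float32));print(nm,len(k),rr,np.median(k[:,2]))
cv2.imwrite("pics/wrist3.png",f["pixels"][...,::-1])
E
```

```text
clock: 4.25
eef_pos: [468.7, 398.0, 110.4]
tcp_rot: [3.139, 0.004, 0.009]
contact_force: [-0.4, -0.7, -0.0]
opening: 0.596
grasp_force: 0.0
clock: 4.33
eef_pos: [469.5, 398.2, 113.1]
tcp_rot: [3.14, 0.002, 0.008]
contact_force: [0.8, -0.4, 1.2]
opening: 0.6
grasp_force: 0.0
[470.18658141 398.62262873 114.19075999] [3.14139325e+00 5.92028225e-05 8.29760332e-03]
slab 13993 ((470.72222900390625, 380.8395080566406), (112.3279800415039, 119.25018310546875), 1.0051796436309814) 27.90419113359718
handle 2432 ((470.8414306640625, 399.38983154296875), (59.110450744628906, 18.159570693969727), 0.7374523282051086) 61.61704510590455
```

View pics/wrist3.png

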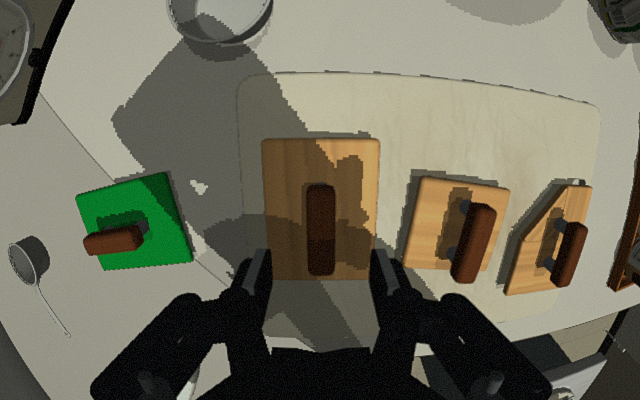

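The handle at (321,229) is centred between the fingers, so I descend and grip.

```bash
python3 -m inch '[[0,0,0,0.03,-0.03,0.6,0.4],[0,0,0,0,0,0.6,0.4],[0,0,0,0,0,0.6,0.4],[0,0,0,0,0,0.52,0.4],[0,0,0,0,0,0,0.4],[0,0,0,0,0,0,0.4]]'
python3 -m inch '[[0,0,0,0,0,0,1],[0,0,0,0,0,0,1],[0,0,0,0,0,0,1],[0,0,0,0,0,0,1],[0,0,0,0,0,0,1],[0,0,0,0,0,0,1]]' 60
python3 -m inch '[[0,0,0,0,0,-0.2,1],[0,0,0,0,0,-0.5,1],[0,0,0,0,0,-0.8,1],[0,0,0,0,0,-0.8,1],[0,0,0,0,0,-0.8,1],[0,0,0,0,0,-0.5,1],[0,0,0,0,0,0,1]]'
```

```text
clock: 4.88
eef_pos: [471.0, 399.9, 55.9]
tcp_rot: [3.142, 0.0, 0.009]
contact_force: [-0.1, -0.2, 1.2]
opening: 0.598
grasp_force: 0.0
clock: 5.38
eef_pos: [471.4, 400.7, 56.5]
tcp_rot: [-3.141, -0.001, 0.009]
contact_force: [-0.1, -0.8, 6.2]
opening: 0.199
grasp_force: 59.7
clock: 5.97
eef_pos: [472.1, 401.5, 148.9]
tcp_rot: [-3.138, -0.004, 0.009]
contact_force: [1.8, 1.0, -1.9]
opening: 0.204
grasp_force: 58.7
```

```bash
python3 -m inch '[[0,0,0,0,0,-0.8,1],[0,0,0,0,0,-0.9,1],[0,0,0,0,0,-0.9,1],[0,0,0,0,0,-0.6,1],[0,0,0,0,0.3,0,1],[0,0,0,0,0.6,0,1],[0,0,0,0,0.8,0,1],[0,0,0,0,0.9,0,1]]'
python3 -m inch '[[0,0,0,-0.05,0.9,0,1],[0,0,0,-0.05,0.9,0,1],[0,0,0,-0.05,0.9,0,1],[0,0,0,-0.05,0.9,0,1],[0,0,0,-0.05,0.9,0,1],[0,0,0,-0.05,0.9,0,1],[0,0,0,-0.05,0.9,0,1],[0,0,0,-0.05,0.9,0,1]]'
python3 -m inch '[[0,0,0,-0.05,0.9,0,1],[0,0,0,-0.05,0.9,0,1],[0,0,0,-0.05,0.9,0,1],[0,0,0,-0.05,0.9,0,1],[0,0,0,-0.05,0.9,0,1],[0,0,0,-0.05,0.9,0,1],[0,0,0,-0.05,0.7,0,1],[0,0,0,-0.05,0.4,0,1]]'
python3 -m inch '[[0,0,0,0,0.2,0,1],[0,0,0,0,0,0,1],[0,0,0,0,0,0,1],[0,0,0,0,0,0,1]]'
python3 - <<'E'
from h import *
f=grab_frame("wrist");np.savez("/tmp/w4.npz",**f);w=wworld(f);zz=np.nan_to_num(w[...,2]);s=r.sense();print(s["eef_pos"],s["tcp_rot"],s["contact_force"],s["opening"])
m=(np.hypot(w[...,0]-455,w[...,1]+233)<85)&(zz>64)&(zz<76)
k=w[m];rr=cv2.minAreaRect(k[:,:2].astype(np.float32));print(len(k),rr,np.percentile(k[:,2],[50,95]))
cv2.imwrite("pics/wrist4.png",f["pixels"][...,::-1])
E
```

```text
clock: 6.63
eef_pos: [470.1, 333.2, 223.0]
tcp_rot: [3.14, 0.003, 0.01]
contact_force: [-0.3, -0.2, -0.2]
opening: 0.203
grasp_force: 58.8
clock: 7.3
eef_pos: [461.1, 152.6, 223.1]
tcp_rot: [3.14, 0.003, 0.009]
contact_force: [0.0, -1.2, -2.8]
opening: 0.198
grasp_force: 58.8
clock: 7.97
eef_pos: [452.4, -9.7, 223.4]
tcp_rot: [3.141, 0.003, 0.008]
contact_force: [-0.2, 0.6, -0.9]
opening: 0.199
grasp_force: 58.8
clock: 8.3
eef_pos: [454.5, -11.8, 225.0]
tcp_rot: [-3.141, 0.0, 0.01]
contact_force: [0.4, 0.4, -1.7]
opening: 0.199
grasp_force: 58.8
[454.60274065 -11.73806545 225.12359568] [-3.14138897e+00  2.00395333e-04  1.01520477e-02] [-0.18251732 -0.02408449 -1.38109637] 0.1961712516049487
1551 ((458.139892578125, -231.04763793945312), (107.0923080444336, 76.90178680419922), 20.179258346557617) [69.29878601 70.9771615 ]
```

View pics/wrist4.png

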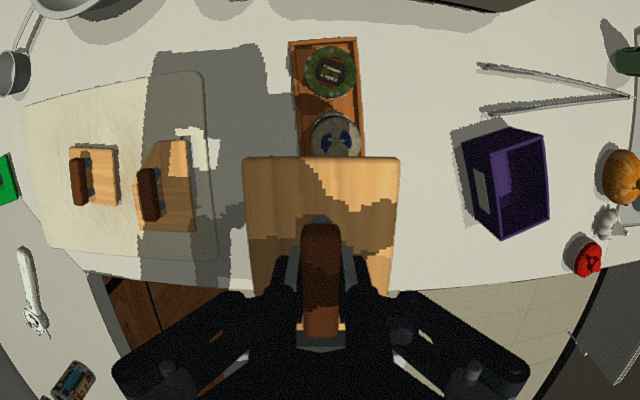

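The lid is firmly held and level over the jars, and the canister shows at (505,185). I move closer, turn the lid, and measure again.

```bash
python3 -m inch '[[0,0,0,0,0.4,0,1],[0,0,0,0,0.8,0,1],[0,0,0,0,0.9,0,1],[0,0,0,0,0.9,0,1],[0,0,0,0,0.8,0,1],[0,0,0,0,0.5,0,1],[0,0,-0.0185,0,0.1,0,1],[0,0,-0.0185,0,0,0,1]]'
python3 -m inch '[[0,0,-0.0185,0,0,0,1],[0,0,-0.0185,0,0,0,1],[0,0,-0.0185,0,0,0,1],[0,0,-0.0185,0,0,0,1],[0,0,0,0,0,0,1],[0,0,0,0,0,0,1],[0,0,0,0,0,0,1]]'
cat > m.py <<'E'
from h import *
import sys
f=grab_frame("wrist");w=wworld(f);zz=np.nan_to_num(w[...,2]);s=r.sense();e=s["eef_pos"];print("tcp",e.round(1),s["tcp_rot"].round(4),s["contact_force"].round(1))
def rect(m,n):
    k=w[m];rr=cv2.minAreaRect(k[:,:2].astype(np.float32));print(n,len(k),np.round(rr[0],1),np.round(rr[1],1),round(rr[2],2),"z",np.percentile(k[:,2],[5,50,95]).round(1))
rect((np.hypot(w[...,0]-456,w[...,1]+232)<75)&(zz>64)&(zz<76),"can")
m=(np.hypot(w[...,0]-e[0],w[...,1]-e[1])<80)&(zz>e[2]-35)&(zz<e[2]-24)
rect(m,"slab")
k=w[m];A=np.c_[k[:,:2]-e[:2],np.ones(len(k))];print("plane",np.linalg.lstsq(A,k[:,2],rcond=None)[0].round(4))
cv2.imwrite(f"pics/{sys.argv[1]}.png",f["pixels"][...,::-1])
E
python3 m.py w5
```

```text
clock: 9.02
eef_pos: [455.7, -123.6, 225.3]
tcp_rot: [3.141, -0.0, 0.128]
contact_force: [0.3, -0.9, -1.5]
opening: 0.195
grasp_force: 58.9
clock: 9.6
eef_pos: [455.7, -122.5, 225.3]
tcp_rot: [3.142, 0.0, 0.357]
contact_force: [0.2, 0.9, -1.7]
opening: 0.199
grasp_force: 58.9
tcp [ 455.7 -122.5  225.3] [3.1416 0.     0.3568] [ 0.8  0.3 -1.6]
can 1231 [ 459.8 -235.8] [107.5  68.9] 21.05 z [64.9 69.5 71.1]
slab 15191 [ 455.6 -121.7] [111.3  82.7] 20.09 z [195.3 196.6 197.7]
plane [-7.800000e-03 -2.600000e-03  1.967894e+02]
```

View pics/w5.png

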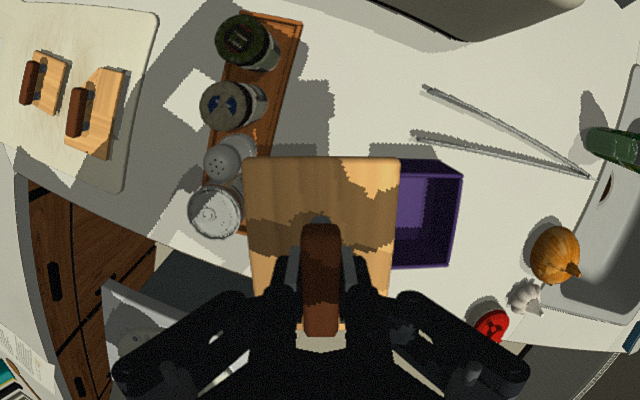

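```bash
python3 -m inch '[[0,0,-0.0028,-0.15,0.42,0,1],[0,0,0,-0.3,0.85,0,1],[0,0,0,-0.35,1,0,1],[0,0,0,-0.35,1,0,1],[0,0,0,-0.3,0.89,0,1],[0,0,0,0,0,0.6,1],[0,0,0,0,0,0.8,1],[0,0,0,0,0,0.6,1]]'
python3 -m inch '[[0,0,0,0,0,0,1],[0,0,0,0,0,0,1],[0,0,0,0,0,0,1],[0,0,0,0,0,0,1],[0,0,0,0,0,0,1]]'
cat > m2.py <<'E'
from h import *
import sys
s=r.sense();e=s["eef_pos"];print("tcp",e.round(1),s["tcp_rot"].round(4))
for n in("top","scene","wrist"):
    f=grab_frame(n);w=(wworld if n=="wrist" else world)(f);zz=np.nan_to_num(w[...,2])
    cv2.imwrite(f"pics/{sys.argv[1]}{n}.png",f["pixels"][...,::-1])
    near=np.hypot(w[...,0]-456,w[...,1]+232)<76
    for nm,a,b in(("can",62,76),("slab",e[2]-35,e[2]-24)):
        k=w[near&(zz>a)&(zz<b)]
        if len(k)<10: print(n,nm,"none");continue
        rr=cv2.minAreaRect(k[:,:2].astype(np.float32));print(n,nm,len(k),np.round(rr[0],1),np.round(rr[1],1),round(rr[2],2),"z",np.percentile(k[:,2],[5,50,95]).round(1))
        np.save(f"/tmp/{n}_{nm}.npy",k)
E
python3 m2.py h
```

```text
clock: 10.32
eef_pos: [458.8, -233.0, 174.4]
tcp_rot: [3.142, -0.0, 0.365]
contact_force: [-0.9, 0.4, -1.8]
opening: 0.198
grasp_force: 58.9
clock: 10.73
eef_pos: [459.7, -232.7, 176.3]
tcp_rot: [3.14, -0.001, 0.367]
contact_force: [0.1, -0.7, -2.0]
opening: 0.199
grasp_force: 58.9
tcp [ 459.7 -232.7  176.3] [ 3.1402e+00 -1.2000e-03  3.6690e-01]
top can 90 [ 438.2 -236.1] [71.  75.9] 20.81 z [62.5 68.8 73.3]
top slab 335 [ 436.1 -239.1] [69.1 83.5] 22.49 z [142.5 146.6 151.1]
scene can 357 [ 455.1 -235.4] [110.   76.2] 18.85 z [62.7 68.  71.1]
scene slab 643 [ 455.1 -235.4] [116.4  82.2] 21.68 z [143.  147.5 149. ]
wrist can 856 [ 502.8 -215.3] [11.1 76. ] 20.29 z [65.  69.8 71.3]
wrist slab 15216 [ 459.2 -232. ] [111.2  82.6] 21.01 z [146.  147.4 148.4]
```

```bash
python3 -c "
import cv2,numpy as np
a=cv2.imread('pics/hscene.png')[180:300,330:480];b=cv2.imread('pics/hwrist.png')[100:340,150:500]
a=cv2.resize(a,(400,320),interpolation=2);b=cv2.resize(b,(400,274));cv2.imwrite('pics/hc.png',np.hstack([a,np.vstack([b,np.zeros((46,400,3),np.uint8)])]))"
```

```text
(no output)
```

View pics/hc.png

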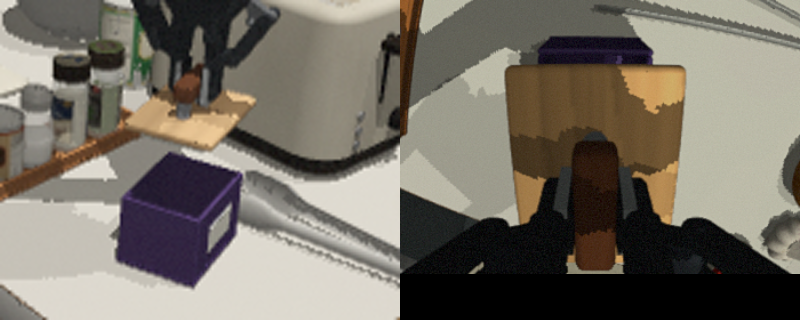

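The scene and wrist views both show the lid centred over the canister, off by about 1 mm at most. Now I lower it 40 mm.

```bash
python3 -m inch '[[0,0,0.0015,-0.02,-0.01,0.3,1],[0,0,0,0,0,0.5,1],[0,0,0,0,0,0.4,1],[0,0,0,0,0,0.25,1],[0,0,0,0,0,0.15,1],[0,0,0,0,0,0,1],[0,0,0,0,0,0,1],[0,0,0,0,0,0,1]]'
python3 -m inch '[[0,0,0,0,0,0,1],[0,0,0,0,0,0,1],[0,0,0,0,0,0,1],[0,0,0,0,0,0,1]]'
python3 m2.py g
```

```text
clock: 11.55
eef_pos: [458.8, -232.6, 135.6]
tcp_rot: [3.141, -0.0, 0.362]
contact_force: [-0.3, -1.0, -1.4]
opening: 0.201
grasp_force: 59.0
clock: 11.88
eef_pos: [458.6, -232.5, 135.5]
tcp_rot: [3.141, -0.0, 0.362]
contact_force: [-0.9, -0.3, -1.0]
opening: 0.198
grasp_force: 59.0
tcp [ 458.6 -232.5  135.5] [ 3.1413e+00 -3.0000e-04  3.6220e-01]
top can 96 [ 433.9 -214. ] [125.   67.8] 55.92 z [63.1 68.1 74.3]
top slab 364 [ 448.9 -233.3] [101.7  84.8] 18.94 z [101.5 106.  110.7]
scene can 247 [ 454.7 -235.3] [107.6  76. ] 19.97 z [62.8 68.1 71.2]
scene slab 652 [ 453.7 -236. ] [113.5  82.9] 22.38 z [102.4 106.8 108.2]
wrist can 915 [ 506.5 -214.4] [ 4.  75.5] 20.36 z [63.6 69.8 71.2]
wrist slab 15203 [ 458.4 -231.7] [111.   82.7] 20.72 z [105.4 106.7 107.8]
```

```bash
python3 -c "
from rig import r
print(r.sign_off())"
```

```text
the job is handed in; nothing more can be done
None
```

The job is handed in with the whole lid held level over the purple canister, centred and squared to within about 1 mm and 1°. By my measurements there is about 19–20 mm of air under the plug, and no contact with the canister, jars or other lids showed up.

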